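Shut the hex-key door and hold the anchor lid half open

ROBOT

A 6-joint arm with a two-finger parallel gripper is mounted at the origin on the work surface. World frame = base frame: x ahead of the robot, y to its left, z up, the work surface at z = 0. Lengths are in m, angles in rad, forces in N, time in s.
With the tool pointing down it reaches from about 0.4 to 0.925 m from the base axis. Payload 12.5 kg.
Tool frame: the origin (TCP) lies on the centre line of the jaws, within the pads' length; the fingertips stand 14 mm ahead of it and the grasp point (between the pads) lies 5 mm behind it (ctrl.tcp_to_tips is the distance from the TCP to the fingertips, in m); z points along the fingers, y is the direction in which the jaws open and shut (so a half turn about z gives the same grasp; the last joint's range is limited). The gripper opens to 95 mm and grips with 3 to 60 N. Pads are 20 mm wide; open, the fingers measure 119 mm over their backs; the gripper's body (75 mm by 180 mm) begins 59 mm behind the grasp point.
Start: joints at [-1.305, 0.491, 1.559, -0, 1.092, -0.106], TCP at [0.227, -0.582, 0.229] pointing down, gripper open.
Joint ranges: [-3.1, 3.1], [-0.84, 2.19], [0.05, 2.79], [-1.13, 4.28], [0.06, 2.93], [-2.69, 2.69]. Speed limits (rad/s): [2.22, 2.22, 2.79, 3.14, 3.14, 3.14].

INTERFACE

Orientations are given as a unit quaternion [x, y, z, w].
In Python, from station import ctrl gives the robot as it stands. The module is installed in compiled form; this text tells all that it offers.
- The arm moves only by the tool jog_arm, never from a script. Its argument "targets" is text: rows parted by semicolons, each of 6 numbers parted by spaces: the shift along the tool's x, y, z each as a share of 0.4 m, from -1 to 1, then the turn, a rotation vector about the tool's x, y, z each as a share of 45 degrees, from -1 to 1. In form: x y z rx ry rz; .... A call has 1 to 12 rows; each row shifts and turns the pose as measured when the row begins, along the tool's axes as they then stand; what a row does not reach is not made up. A row lasts 1/10 s, in which the tool goes at most 50 mm and 8.59 degrees, less where a joint would pass 70% of its speed; a pose out of reach is approached as far as the arm can. A call with a number of a shift or a turn outside -1 to 1 is refused whole. A call with a gripper value outside its range is refused whole. "hand" is the gripper command: -1 is shut, 1 is fully open, values between are in proportion, set as the call begins (left out, the last holds). The fingers move at their own pace and stop on an object; "grip_force" is the grip in N (left out, the last holds). Time passes only in rows, so rows that do not move let the fingers close. It gives the time, the measured TCP pose, the force and the opening at its end, in the units of the state.
- ctrl.get_state(): the state, without advancing time (a new reading comes with each control period).
- ctrl.camera(name): name is "side" or "top" or "wrist"; returns (picture, depth): 480x640x3 uint8, red, green, blue; 480x640 float32, m along the optical axis (not along the pixel's ray), 0 where there is no reading.
- ctrl.calibration(name): a dict with "fx", "fy", "cx", "cy" (pixels), "R" (3x3) and "t" (3): a world point X has camera coordinates R X + t; the wrist camera has in their place "T_tool_cam" (4x4, takes a point from camera to tool coordinates, whose origin is the TCP and whose axes are the flange's). Camera axes: x right, y down, z forward; pixel columns grow to the right and rows downward; lengths in m; the calibration is good to about 2 mm. A picture is of the moment at which its call begins: read the wrist's pose just before it. calibration takes no time and is no camera call.
- ctrl.job_done(): hands the job in, once; it reports no verdict.
The state is a dict: "time": time; "joints": joint angles; "dq": joint speeds; "joint_torque": joint torques, N m; "eef_pos": TCP position; "ee_rot": TCP orientation; "wrist_force": force on the tool from outside, world axes, zero at the start; "torque": the same for the moment, N m; "finger_gap": finger opening in m.
Only numpy, scipy, OpenCV 4.12 (cv2) and the standard library are available. Lean on these libraries where they do the work, as an engineer would, in place of code of your own. Each camera call takes 0.05 s, during which the arm holds its last target. There are 200 camera calls.

TASK

The hex keys are packed away in the red case: slide the grey door fully shut over them. Then lift the red hinged lid of the anchor compartment beside it, which springs shut if let go, and hold it open at about 45 degrees so that someone can drop the wall anchors in; finish while still holding it there. Leave the level, the doorknob and the card of anchors lying where they are.

Things in the scene. Friction and masses are not known exactly. Their poses are not given: they have to be found in the camera images.
- case: Red plastic case, 180 (its x) x 300 (its y) x 75 mm high, fixed to the stool; origin at the centre of its underside, z up. Its front faces its -x (roughly towards the robot). The half at +y holds the steel hex keys, under the sliding door; the half at -y is the empty anchor compartment under the hinged lid. A 5 mm wide rail along the door's front and back edges stands 6 mm above the case's rim.
- door (a joint): Opening of the grey sliding door in m: 0 = fully shut (end stop), grows as it slides out along the case's +y, up to 0.11. It slides with about 1.5 N of friction and stays where it is left.
- door_grip (a point): Middle of the upper part of the black upright rib on the grey door: the rib is 60 mm long (case x), 12 mm thick (case y); this point is 14 mm below the rib's top and 20 mm above the door's upper face. The door plate is 180 x 146 x 4 mm, lying on the case's rim (75 mm up).
- lid (a joint): Angle of the red hinged lid in rad: 0 = shut, grows as its front edge rises; 45 degrees = 0.785; stop at 1.35. Its weight (about 0.2 kg) and a spring always close it when let go; holding it at 45 degrees takes about 2 N along the handle's arc, or 4 N if the handle is pushed straight up.
- lid_handle (a point): Centre of the lid's black bar handle: a round bar 10 mm thick and 72 mm long along the case's y, on a post at each end (62 mm clear between them), its axis 34 mm above the lid's upper face. With the lid shut it lies 145 mm from the hinge line towards the case's -x and 40 mm above it.
- lid_hinge (a point): Middle of the lid's hinge line, at the case's back (+x) rim, 75 mm up; the line runs along the case's y. The lid plate is 178 mm (case x) x 146 mm x 6 mm.
- level: Bystander: aluminium torpedo level, 45 x 230 x 22 mm, lying flat behind the case (origin centre of underside, long along its y).
- doorknob: Bystander: turned wooden doorknob, 60 mm across and 60 mm high, standing to the case's -y side (origin centre of underside).
- anchors: Bystander: card with six grey nylon wall anchors, 90 x 55 x 12 mm, lying to the case's -y side (origin centre of underside).

How it is judged:
On the way, in this order (a step that is already met when the one before it is completed fails the run):
1. the door is slid fully shut while the lid is still down (value of joint door below 0.005 m and value of joint lid below 0.15 rad), for 0.2 s.
2. the lid is raised to about 45 degrees (value of joint lid between 0.645 and 0.925 rad), for 0.3 s.
At the end, for the whole second after the job is handed in: The robot holds the lid still at 45 degrees, within 8 degrees either way, touching it with over 0.5 N and with nothing else propping it; the door is shut to within 6 mm; no bystander has moved over 20 mm (all of step 2 and velocity of joint lid between -0.1 and 0.1 rad/s and contact force between any of the fingers, the arm and lid above 0.5 N and contact force between each of level, doorknob, anchors and lid below 0.1 N and value of joint door below 0.006 m); the arm keeps its last pose, push and grip.
It fails at once if the level is moved over 20 mm (distance of level from where it was at the start of the episode above 0.02 m).
It fails at once if the doorknob is moved over 20 mm (distance of doorknob from where it was at the start of the episode above 0.02 m).
It fails at once if the card of anchors is moved over 20 mm (distance of anchors from where it was at the start of the episode above 0.02 m).
It also fails if it takes over 43 s, if anything falls off the work surface, if the arm or the gripper's body presses on something with over 40 N, if the wrist force passes 120 N, or if a joint passes its speed limit or range.

## Working session

There is one attempt and no reset: what is moved stays moved. The work goes in short steps, Python scripts to look and compute and a tool call to move; the robot and the scene stay as the last step left them, time stands still between calls to the robot, and variables do not carry over. Pictures are saved under pics/ and viewed, about 8 in all and at most 12, crops included, and the job is handed in when it is done.

Besides the shell and the picture viewer there is one more tool, called after ">>>" in YAML: its name, and indented under it one key for each argument. jog_arm: Moves the arm, as the interface text tells. Shift numbers are shares of 0.4 m and turn numbers shares of 45 degrees, none past 1 either way. Its arguments: {"type":"object","properties":{"targets":{"type":"string"},"hand":{"type":"number"},"grip_force":{"type":"number"}},"required":["targets"]}

```bash
mkdir -p pics; python3 - <<'E'
from station import ctrl
import cv2,numpy as np
s=ctrl.get_state();print(s)
for n in("top","side"):
    p,d=ctrl.camera(n);cv2.imwrite(f"pics/{n}0.png",p[:,:,::-1]);np.save(f"pics/{n}0.npy",d);c=ctrl.calibration(n);print(n,c)
    np.savez(f"pics/{n}0.npz",p=p,d=d,R=c["R"],t=c["t"],k=[c["fx"],c["fy"],c["cx"],c["cy"]])
print(ctrl.calibration("wrist"),ctrl.tcp_to_tips)
E
```

```text
{'time': 0.0, 'joints': array([-1.30458436e+00,  4.91579344e-01,  1.55944633e+00, -1.80086967e-05,
        1.09167496e+00, -1.05588284e-01]), 'dq': array([ 0.00131411, -0.00096804,  0.0012505 ,  0.000587  , -0.00098799,
        0.00026323]), 'joint_torque': array([ 1.33578571e-03, -6.12643576e+01, -2.58190495e+01,  6.93112356e-02,
        4.81865939e-02, -1.56927713e-04]), 'eef_pos': array([ 0.22702412, -0.58207354,  0.22805052]), 'ee_rot': array([ 9.82769358e-01,  1.84835281e-01, -5.24064612e-05, -5.51562300e-04]), 'wrist_force': array([-0.31664959, -0.14330703,  0.42411888]), 'torque': array([-0.04713828, -0.00621475,  0.01542303]), 'finger_gap': 0.09497364053876643}
top {'fx': 566.8642357349112, 'fy': 566.8642357349112, 'cx': 317.18974623998815, 'cy': 228.3352019492172, 'R': array([[ 0.02630347, -0.99962217,  0.0079775 ],
       [-0.9858469 , -0.02726111, -0.16541682],
       [ 0.1655718 , -0.00351356, -0.98619148]]), 't': array([-0.08790795,  0.59070315,  0.86305948])}
side {'fx': 449.0025924002258, 'fy': 449.0025924002258, 'cx': 318.0570189560845, 'cy': 236.05822874521377, 'R': array([[-0.89526674, -0.44520065,  0.01714197],
       [-0.23426898,  0.43767379, -0.86807816],
       [ 0.37896637, -0.78117734, -0.49613149]]), 't': array([0.48810902, 0.2350407 , 0.44876678])}
{'fx': 400.6278257787964, 'fy': 400.6278257787964, 'cx': 314.6801260472195, 'cy': 237.47374560888812, 'T_tool_cam': array([[-1.36059379e-03, -9.72476039e-01, -2.32998932e-01,
         6.47672136e-02],
       [ 9.99999048e-01, -1.26943826e-03, -5.41179317e-04,
        -6.58937540e-05],
       [ 2.30506159e-04, -2.32999447e-01,  9.72476840e-01,
        -1.56105964e-01],
       [ 0.00000000e+00,  0.00000000e+00,  0.00000000e+00,
         1.00000000e+00]])} 0.014
```

View pics/top0.png

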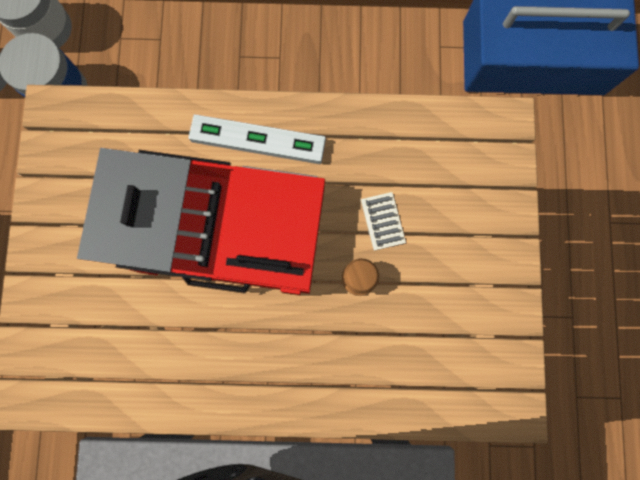

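View pics/side0.png

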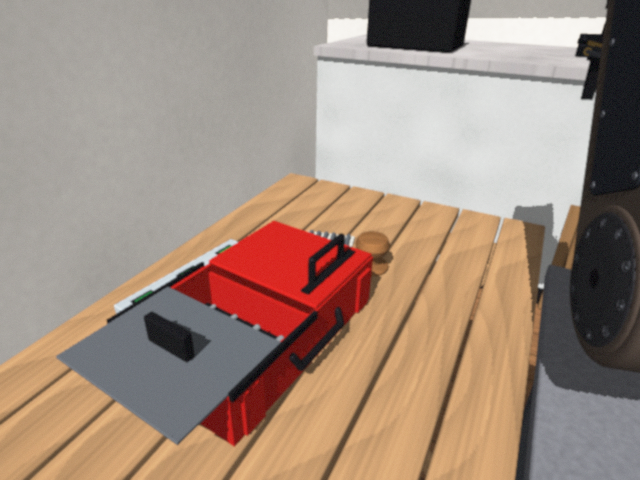

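The top view shows the grey door centred near (135,210) with its black rib at about (130,205). The red lid is centred near (270,225), with the handle bar from (228,262) to (303,268). The level is at the top, and the anchors and knob are to the right. The side view agrees. Next I measure with depth.

```bash
cat > h.py <<'E'
import numpy as np,cv2
def load(n):
    z=np.load(f"pics/{n}.npz");p,d,R,t,k=[z[i] for i in("p","d","R","t","k")]
    v,u=np.mgrid[:480,:640]
    c=np.stack([(u-k[2])/k[0]*d,(v-k[3])/k[1]*d,d],-1)
    W=(c-t)@R; W[d==0]=np.nan
    return p,d,W,cv2.cvtColor(p,cv2.COLOR_RGB2HSV)
def rect(P):
    r=cv2.minAreaRect((P[:,:2]*1000).astype(np.float32));return [np.round(x,1) for x in(r[0],r[1])]+[round(r[2],2)],np.round(cv2.boxPoints(r))
E
python3 - <<'E'
from h import *
p,d,W,H=load("top0")
z=W[...,2]
h,s,v=H[...,0].astype(int),H[...,1],H[...,2]
wood=W[(h>8)&(h<25)&(s>60)&(z<0.3)&(z>-.3)];print("wood z",np.nanmedian(wood[:,2]))
zt=None
box=np.zeros((480,640),bool);box[140:300,70:335]=1
red=box&((h<6)|(h>174))&(s>180)&(v>150)
hist,e=np.histogram(z[red],40);print("red z",[(round(a,3),b) for a,b in zip(e,hist) if b>150])
zl=np.nanpercentile(z[red],75);print(zl)
m=red&(abs(z-zl)<.006);m=cv2.erode(m.astype(np.uint8),np.ones((3,3)))>0;m[:,:222]=0
print("lid",rect(W[m]),np.nanmedian(z[m]),m.sum())
g=box&(s<60)&(v>60)&(abs(z-zl)<.012)
n,l,st,_=cv2.connectedComponentsWithStats(g.astype(np.uint8));i=1+st[1:,4].argmax();g=l==i
print("door",rect(W[g]),np.nanmedian(z[g]),g.sum())
bl=box&(v<60)
rib=bl&(z>zl+.02)&(np.arange(640)<180);print("rib",rect(W[rib]),np.nanpercentile(z[rib],[50,90,98]),rib.sum())
top=rib&(z>np.nanpercentile(z[rib],90)-.004);print("ribtop",rect(W[top]))
hd=bl&(z>zl+.018)&(np.arange(640)>220);print("handle",rect(W[hd]),np.nanpercentile(z[hd],[10,50,90,98]),hd.sum())
P,D,W2,H2=load("side0");z2=W2[...,2];v2=H2[...,2]
for nm,b in(("rib",(300,370,135,205)),("handle",(225,300,295,350))):
    mm=np.zeros((480,640),bool);mm[b[0]:b[1],b[2]:b[3]]=1;mm&=(v2<70)&(z2>zl+.02);print("side",nm,rect(W2[mm]),np.nanpercentile(z2[mm],[50,90,98]),mm.sum())
E
```

```text
wood z -0.00024708567991678945Traceback (most recent call last):
  File "<stdin>", line 9, in <module>
    bin_edges, uniform_bins = _get_bin_edges(a, bins, range, weights)
                              ~~~~~~~~~~~~~~^^^^^^^^^^^^^^^^^^^^^^^^^
    first_edge, last_edge = _get_outer_edges(a, range)
                            ~~~~~~~~~~~~~~~~^^^^^^^^^^
    raise ValueError(
        f"autodetected range of [{first_edge}, {last_edge}] is not finite")
ValueError: autodetected range of [nan, nan] is not finite
```

```bash
python3 - <<'E'
from h import *
p,d,W,H=load("top0")
z=np.nan_to_num(W[...,2],nan=-9)
h,s,v=H[...,0].astype(int),H[...,1],H[...,2]
box=np.zeros((480,640),bool);box[140:300,70:335]=1
red=box&((h<6)|(h>174))&(s>180)&(v>100)
m=red&(abs(z-.081)<.008);m[:,:222]=0;m=cv2.erode(m.astype(np.uint8),np.ones((3,3)))>0
print("lid",rect(W[m]),np.median(z[m]),m.sum())
g=box&(s<60)&(v>60)&(abs(z-.079)<.012)
n,l,st,_=cv2.connectedComponentsWithStats(g.astype(np.uint8));i=1+st[1:,4].argmax();g=l==i
print("door",rect(W[g]),np.median(z[g]),g.sum())
bl=box&(v<60)
rib=bl&(z>.095)&(np.arange(640)<180);print("rib",rect(W[rib]),np.percentile(z[rib],[50,90,98]),rib.sum())
top=rib&(z>.106);print("ribtop",rect(W[top]),top.sum())
hd=bl&(z>.105)&(np.arange(640)>220);print("handle",rect(W[hd]),np.percentile(z[hd],[10,50,90,98]),hd.sum())
P,D,W2,H2=load("side0");z2=np.nan_to_num(W2[...,2],nan=-9);v2=H2[...,2]
for nm,b in(("rib",(300,370,135,205)),("handle",(225,300,295,350))):
    mm=np.zeros((480,640),bool);mm[b[0]:b[1],b[2]:b[3]]=1;mm&=(v2<70)&(z2>.1);print("side",nm,rect(W2[mm]),np.percentile(z2[mm],[50,90,98]),mm.sum())
E
```

```text
lid ([array([5.871e+02, 5.000e-01]), array([143. , 175.3]), 83.63], array([[492., -61.],
       [666., -80.],
       [682.,  62.],
       [508.,  81.]], dtype=float32)) 0.08048598775104066 8645
door ([array([611.2, 215.6]), array([147. , 183.8]), 83.66], array([[512., 153.],
       [694., 132.],
       [711., 278.],
       [528., 299.]], dtype=float32)) 0.07848839105473847 9479
rib ([array([611.1, 214. ]), array([12.3, 58.6]), 83.2], array([[581., 211.],
       [639., 204.],
       [641., 217.],
       [583., 224.]], dtype=float32)) [0.11139101 0.11389059 0.11501527] 411
ribtop ([array([611.1, 214. ]), array([12. , 58.4]), 84.59], array([[581., 211.],
       [640., 205.],
       [641., 217.],
       [583., 223.]], dtype=float32)) 314
handle ([array([530.3,   5.9]), array([78.9,  9. ]), 83.59], array([[521., -33.],
       [530., -34.],
       [539.,  45.],
       [530.,  46.]], dtype=float32)) [0.11572873 0.11848913 0.1205592  0.12165963] 320
side rib ([array([610. , 217.9]), array([13.3, 60.5]), 84.83], array([[579., 214.],
       [640., 209.],
       [641., 222.],
       [580., 227.]], dtype=float32)) [0.11160834 0.11325503 0.11376508] 845
side handle ([array([528.6,  11.5]), array([78.5,  8.2]), 83.56], array([[520., -27.],
       [528., -28.],
       [537.,  50.],
       [529.,  51.]], dtype=float32)) [0.11714492 0.11897696 0.11965043] 326
```

>>> jog_arm:
  targets: "0 0 0 0 0 -0.174;0 0 0 0 0 -0.174;0 0 0 0 0 -0.174;0 0 0 0 0 -0.174;0 0 0 0 0 -0.174;0 0 0 0 0 -0.174;0 0 0 0 0 -0.174;0 0 0 0 0 -0.174;0 0 0 0 0 0"
  hand: -1
  grip_force: 10

```text
time: 1.0
eef_pos: [0.2267, -0.5807, 0.2247]
ee_rot: [0.729, 0.685, 0.002, -0.003]
wrist_force: [0.0, 0.6, 0.3]
finger_gap: 0.0285
```

```bash
cat > to.py <<'E'
import sys,numpy as np
from station import ctrl
from scipy.spatial.transform import Rotation as R
# usage: to.py x y z [tilt_deg] : remaining shift/turn in tool axes, shares of 0.4 m / 45 deg; target tool x along case y
def case(): 
    a=np.deg2rad(-6.35);return np.array([np.cos(a),np.sin(a),0]),np.array([-np.sin(a),np.cos(a),0])
s=ctrl.get_state();q=R.from_quat(s["ee_rot"]);cx,cy=case();z=np.array([0,0,-1.])
T=R.from_matrix(np.c_[cy,np.cross(z,cy),z])
if len(sys.argv)>4:T=R.from_rotvec(cy*np.deg2rad(float(sys.argv[4])))*T
d=q.inv().apply(np.array(sys.argv[1:4],float)-s["eef_pos"])
np.set_printoptions(precision=3,suppress=True)
print("t",s["time"],"pos",s["eef_pos"],"F",s["wrist_force"],"gap",s["finger_gap"],"q",s["joints"])
print("axes",q.as_matrix().tolist())
print("shift",d/.4,"turn",(q.inv()*T).as_rotvec()/(np.pi/4),"min rows",max(abs(d))/.05)
E
python3 to.py 0.616 0.262 0.2
```

```text
t 1.0 pos [ 0.227 -0.581  0.225] F [0.018 0.586 0.344] gap 0.028504245860232477 q [-1.305  0.495  1.563  0.     1.092 -1.242]
axes [[0.062226418204317964, 0.9980599989834368, -0.002027635727638772], [0.9980347459645719, -0.06220955731592103, 0.007524415325462935], [0.007383679631068138, -0.0024918683231278877, -0.999969635472681]]
shift [2.163 0.841 0.076] turn [-0.003 -0.009  0.062] min rows 17.302662298694905
```

>>> jog_arm:
  targets: "0.1 0.039 0 0 0 0.062;0.1 0.039 0 0 0 0;0.1 0.039 0 0 0 0;0.1 0.039 0 0 0 0;0.1 0.039 0 0 0 0;0.1 0.039 0 0 0 0;0.1 0.039 0 0 0 0;0.1 0.039 0 0 0 0;0.1 0.039 0 0 0 0;0.1 0.039 0 0 0 0;0.1 0.039 0 0 0 0;0.1 0.039 0 0 0 0"

```text
time: 2.2
eef_pos: [0.4823, -0.117, 0.226]
ee_rot: [0.767, 0.642, 0.002, -0.004]
wrist_force: [0.1, -1.6, -0.6]
finger_gap: 0.0005
```

```bash
python3 to.py 0.616 0.262 0.2
```

```text
t 2.2 pos [ 0.482 -0.117  0.226] F [ 0.071 -1.558 -0.558] gap 0.000493423323425568 q [-0.375  0.314  1.868  0.009  0.965 -0.202]
axes [[0.1769425707336607, 0.9842186475492577, -0.0022316985624786408], [0.9841883885353567, -0.17691771248132449, 0.00856381238428449], [0.008033836838104484, -0.0037117147904585828, -0.9999608395527163]]
shift [0.991 0.162 0.072] turn [-0.004 -0.01  -0.085] min rows 7.928162407820814
```

>>> jog_arm:
  targets: "0.1 0.018 0 0 -0.01 -0.085;0.1 0.025 0 0 0 0;0.1 0.025 0 0 0 0;0.1 0.025 0 0 0 0;0.1 0.025 0 0 0 0;0.1 0.025 0 0 0 0;0.1 0.025 0 0 0 0;0.1 0.025 0 0 0 0;0.1 0.025 0.01 0 0 0;0.1 0.025 0.02 0 0 0;0 0 0 0 0 0"

```text
time: 3.3
eef_pos: [0.6375, 0.2885, 0.2116]
ee_rot: [0.76, 0.65, -0.001, -0.002]
wrist_force: [-0.9, -0.4, -0.4]
finger_gap: 0.0003
```

```bash
python3 to.py 0.616 0.262 0.105
```

```text
t 3.3 pos [0.638 0.289 0.212] F [-0.875 -0.427 -0.357] gap 0.0003000446674919873 q [0.33  0.617 1.371 0.002 1.157 0.485]
axes [[0.1553761300136261, 0.9878461713515231, -0.004266142065912691], [0.9878553656978829, -0.15537549251154908, 0.00048248180900461405], [-0.000186236116843457, -0.0042892974869264125, -0.9999907835791177]]
shift [-0.074 -0.042  0.267] turn [-0.005  0.    -0.058] min rows 2.1344654377474477
```

>>> jog_arm:
  targets: "-0.037 -0.021 0.02 0 0 -0.058;-0.037 -0.021 0.06 0 0 0;0 0 0.08 0 0 0;0 0 0.06 0 0 0;0 0 0.03 0 0 0;0 0 0.012 0 0 0;0 0 0 0 0 0"

```text
time: 4.0
eef_pos: [0.6152, 0.2604, 0.1033]
ee_rot: [0.752, 0.66, -0.002, -0.002]
wrist_force: [0.2, 0.2, 0.5]
finger_gap: 0.0007
```

```bash
python3 to.py 0.604 0.164 0.105; python3 - <<'E'
from station import ctrl;import cv2
p,d=ctrl.camera("side");cv2.imwrite("pics/side1.png",p[:,:,::-1])
E
```

```text
t 4.0 pos [0.615 0.26  0.103] F [0.213 0.193 0.46 ] gap 0.0006768347463311629 q [0.301 0.685 1.559 0.002 0.902 0.43 ]
axes [[0.12996318802788437, 0.9915081437455479, -0.004601156798743282], [0.9915186557417374, -0.12996443562766707, 2.807276479930773e-05], [-0.0005701523716671068, -0.00456578122995697, -0.9999894142279873]]
shift [-0.243  0.004 -0.004] turn [-0.006  0.001 -0.025] min rows 1.94074373424218
```

View pics/side1.png

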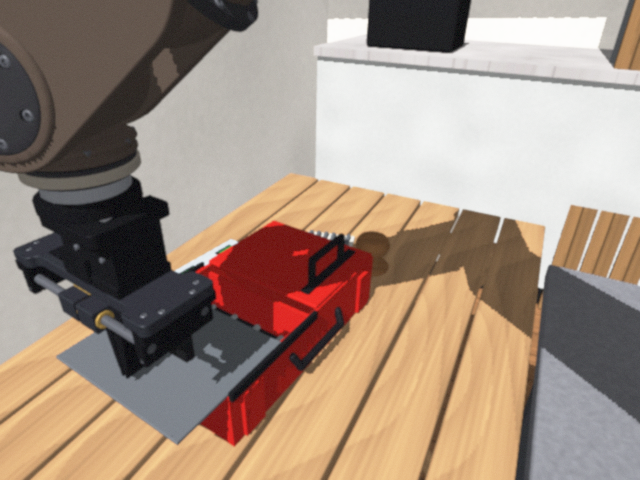

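The closed fingers stand on the far (+y) side of the rib, around (140,350), clear of the plate. Now I push.

>>> jog_arm:
  targets: "-0.03 0 -0.002 0 0 -0.025;-0.03 0 0 0 0 0;-0.03 0 0 0 0 0;-0.03 0 0 0 0 0;-0.03 0 0 0 0 0;-0.03 0 0 0 0 0;-0.03 0 0 0 0 0;-0.02 0 0 0 0 0;-0.02 0 0 0 0 0;0 0 0 0 0 0"

```text
time: 5.05
eef_pos: [0.6065, 0.1726, 0.109]
ee_rot: [0.748, 0.663, 0.015, -0.008]
wrist_force: [-0.0, -0.7, -0.1]
finger_gap: 0.0009
```

```bash
python3 to.py 0.604 0.164 0.105
```

```text
t 5.05 pos [0.607 0.173 0.109] F [-0.015 -0.731 -0.147] gap 0.0008806317483405241 q [0.161 0.626 1.673 0.04  0.826 0.254]
axes [[0.11946123150029343, 0.9927606565130553, 0.012461663139448879], [0.9922995239020571, -0.11980059342637593, 0.03145588463927262], [0.03272107932486878, 0.008607943683364268, -0.9994274532317791]]
shift [-0.022 -0.004  0.009] turn [ 0.011 -0.042 -0.012] min rows 0.17998639226522553
```

>>> jog_arm:
  targets: "-0.015 0 0.005 0.01 -0.042 0;-0.012 0 0 0 0 0;-0.012 0 0 0 0 0;-0.012 0 0 0 0 0"

```text
time: 5.45
eef_pos: [0.6063, 0.1709, 0.1089]
ee_rot: [0.749, 0.662, 0.015, -0.006]
wrist_force: [3.0, 38.5, -6.1]
finger_gap: 0.0005
```

```bash
python3 to.py 0.604 0.164 0.105
```

```text
t 5.45 pos [0.606 0.171 0.109] F [ 3.02  38.546 -6.07 ] gap 0.0004988878630696235 q [0.159 0.625 1.675 0.035 0.824 0.259]
axes [[0.1228274683383003, 0.9923296582037986, 0.013973634843379804], [0.9919823677145432, -0.12318206363972026, 0.028234045776490673], [0.029738782171650817, 0.010393683013840308, -0.9995036649199216]]
shift [-0.018 -0.004  0.009] turn [ 0.013 -0.038 -0.016] min rows 0.1445342025611821
```

The push stalled at 38 N, which is probably the end stop. I back off, lift and check.

>>> jog_arm:
  targets: "0.02 0 0 0 0 0;0.03 0 0 0 0 0;0 0 -0.06 0 0 0;0 0 -0.1 0 0 0;0 0 -0.1 0 0 0;0 0 -0.05 0 0 0;0 0 0 0 0 0"
  hand: 0.2

```text
time: 6.15
eef_pos: [0.607, 0.1868, 0.2371]
ee_rot: [0.749, 0.662, 0.013, -0.006]
wrist_force: [0.4, 0.3, -0.4]
finger_gap: 0.0512
```

```bash
python3 to.py 0.530 0.008 0.2; python3 - <<'E'
from station import ctrl;import cv2,numpy as np
for n in("side","top"):
    p,d=ctrl.camera(n);cv2.imwrite(f"pics/{n}2.png",p[:,:,::-1]);c=ctrl.calibration(n)
    np.savez(f"pics/{n}2.npz",p=p,d=d,R=c["R"],t=c["t"],k=[c["fx"],c["fy"],c["cx"],c["cy"]])
from h import *
P,D,W2,H2=load("side2");z2=np.nan_to_num(W2[...,2],nan=-9)
g=(H2[...,1]<70)&(H2[...,2]>50)&(abs(z2-.079)<.008)
n,l,st,_=cv2.connectedComponentsWithStats(g.astype(np.uint8));i=1+st[1:,4].argmax();print(st[i],rect(W2[l==i]))
E
```

```text
t 6.15 pos [0.607 0.187 0.237] F [ 0.419  0.259 -0.437] gap 0.05117700622006638 q [0.185 0.491 1.535 0.025 1.1   0.297]
axes [[0.12271181811499297, 0.9923730282562205, 0.011729556022784072], [0.9920873624687193, -0.1229754428705563, 0.025292403615530798], [0.026541946514399752, 0.00853306746541292, -0.9996112803659519]]
shift [-0.469 -0.137  0.079] turn [ 0.011 -0.034 -0.016] min rows 3.755791634462986
[  108   262   205   133 12480] ([array([605.8, 154.6]), array([148. , 187.4]), 83.29], array([[504.,  92.],
       [690.,  70.],
       [707., 217.],
       [521., 239.]], dtype=float32))
```

View pics/side2.png

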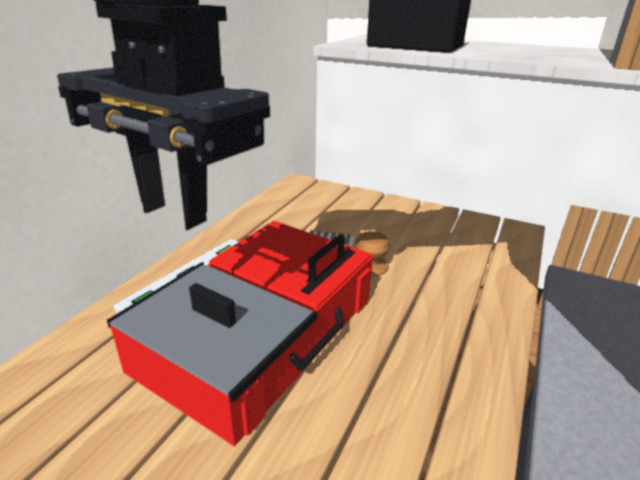

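The side view shows the door plate flush with the case end, from (110,320) to (240,390), and no keys visible, so the door is shut. Next is the handle.

>>> jog_arm:
  targets: "-0.08 -0.023 0 0.011 -0.034 -0.016;-0.08 -0.023 0 0 0 0;-0.08 -0.023 0 0 0 0;-0.08 -0.023 0 0 0 0;-0.08 -0.023 0 0 0 0;-0.04 -0.01 0.02 0 0 0;0 0 0.02 0 0 0;0 0 0 0 0 0"

```text
time: 7.05
eef_pos: [0.5293, 0.0112, 0.2039]
ee_rot: [0.745, 0.667, -0.01, -0.007]
wrist_force: [0.2, 0.5, 0.2]
finger_gap: 0.0571
```

```bash
python3 to.py 0.530 0.008 0.11
```

```text
t 7.05 pos [0.529 0.011 0.204] F [0.209 0.475 0.248] gap 0.057144511833945706 q [-0.101  0.394  1.807 -0.007  0.966  0.013]
axes [[0.10940764821150067, 0.9936820106853567, -0.025020554612867778], [0.993980021952834, -0.10951808741669161, -0.0030829348410102205], [-0.005803660178933136, -0.02453263477282617, -0.9996821831760486]]
shift [-0.006  0.008  0.235] turn [-0.031  0.007  0.001] min rows 1.8772196238391514
```

>>> jog_arm:
  targets: "-0.006 0.008 0.03 -0.031 0.007 0;0 0 0.06 0 0 0;0 0 0.06 0 0 0;0 0 0.05 0 0 0;0 0 0.025 0 0 0;0 0 0 0 0 0"

```text
time: 7.65
eef_pos: [0.5334, 0.0134, 0.1078]
ee_rot: [0.743, 0.669, -0.001, -0.001]
wrist_force: [0.2, -0.2, -0.1]
finger_gap: 0.057
```

```bash
python3 to.py 0.530 0.008 0.11; python3 - <<'E'
from station import ctrl;import cv2
p,d=ctrl.camera("side");cv2.imwrite("pics/side3.png",cv2.resize(p[170:370,180:440,::-1],None,fx=2.5,fy=2.5))
E
```

```text
t 7.65 pos [0.533 0.013 0.108] F [ 0.19  -0.164 -0.096] gap 0.0569540019748371 q [-0.099  0.524  1.904  0.     0.716  0.006]
axes [[0.10492983045091143, 0.9944761969352067, -0.0026123573322607025], [0.9944796174028083, -0.10492908222467077, 0.0004222248840760109], [0.0001457803396503149, -0.002642240105804295, -0.9999964986515283]]
shift [-0.014 -0.007 -0.005] turn [-0.003 -0.     0.007] min rows 0.11369771545168009
```

View pics/side3.png

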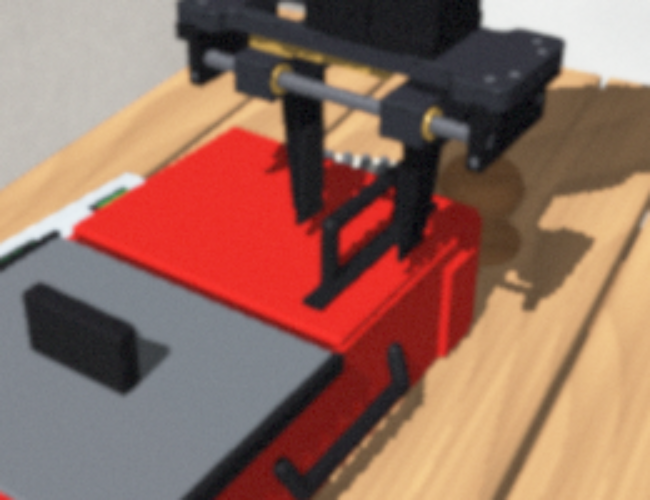

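The jaws straddle the bar, with the fingers at (305,215) and (410,240). I close.

>>> jog_arm:
  targets: "-0.01 -0.007 0 0 0 0;0 0 0 0 0 0;0 0 0 0 0 0;0 0 0 0 0 0;0 0 0 0 0 0;0 0 0 0 0 0"
  hand: -1
  grip_force: 20

```text
time: 8.3
eef_pos: [0.5317, 0.0095, 0.1118]
ee_rot: [0.743, 0.669, 0.001, 0.001]
wrist_force: [-0.4, 0.1, 0.2]
finger_gap: 0.0144
```

```bash
cat > arc.py <<'E'
import numpy as np
from station import ctrl
import sys
# grasp point -> lid angle, using the hinge set from the shut bar position (start grasp point given)
cx=np.array([np.cos(np.deg2rad(-6.35)),np.sin(np.deg2rad(-6.35)),0])
th0=np.arctan2(.04,.145);r=np.hypot(.04,.145)
for th in np.deg2rad([0,8,15,22,30,38,45]):
    o=-cx*(r*np.cos(th0+th)-.145)+np.array([0,0,r*np.sin(th0+th)-.04])
    print(round(np.rad2deg(th)),o.round(4),"along cx",round(o@cx,4))
E
python3 arc.py; python3 to.py 0.530 0.008 0.11
```

```text
0 [0. 0. 0.] along cx 0.0
8 [ 0.0069 -0.0008  0.0198] along cx 0.007
15 [ 0.0152 -0.0017  0.0362] along cx 0.0153
22 [ 0.0254 -0.0028  0.0514] along cx 0.0255
30 [ 0.0392 -0.0044  0.0671] along cx 0.0394
38 [ 0.055  -0.0061  0.0808] along cx 0.0554
45 [ 0.0703 -0.0078  0.0908] along cx 0.0708
t 8.3 pos [0.532 0.01  0.112] F [-0.38   0.109  0.18 ] gap 0.014354863700231982 q [-0.106  0.515  1.909  0.     0.715 -0.002]
axes [[0.1046725655685099, 0.9945006223434456, 0.003488004559247893], [0.9945067231321798, -0.10467254763172107, -0.00018819452363766798], [0.0001779387524882463, 0.0034885427881028237, -0.999993899184898]]
shift [-0.004 -0.004  0.004] turn [ 0.004 -0.     0.008] min rows 0.03501792087727726
```

>>> jog_arm:
  targets: "0 0 0.004 0 0 0;0 0 0 0 0 0;0 0 0 0 0 0"

```text
time: 8.6
eef_pos: [0.5311, 0.0096, 0.1103]
ee_rot: [0.743, 0.669, 0.001, 0.001]
wrist_force: [-1.7, 0.1, 3.5]
finger_gap: 0.0094
```

```bash
python3 to.py 0.530 0.008 0.11
```

```text
t 8.6 pos [0.531 0.01  0.11 ] F [-1.706  0.119  3.524] gap 0.009416415256116353 q [-0.106  0.517  1.911  0.     0.712 -0.002]
axes [[0.10488660055155499, 0.9944810263651452, 0.002507832623208581], [0.994484168326354, -0.10488677190925963, -6.345624616320737e-05], [0.000199932435523413, 0.002500655550537105, -0.9999968533694689]]
shift [-0.004 -0.002  0.001] turn [ 0.003 -0.     0.007] min rows 0.03352191757768654
```

The fingers have closed on the 10 mm bar (gap 9.4 mm). Now I lift along the arc, first to about 22°.

>>> jog_arm:
  targets: "0 0.007 -0.025 0 0 0;0 0.01 -0.025 0 0 0;0 0.01 -0.021 0 0 0;0 0.011 -0.02 0 0 0;0 0.012 -0.019 0 0 0;0 0.013 -0.019 0 0 0"

```text
time: 9.2
eef_pos: [0.557, 0.0066, 0.1652]
ee_rot: [0.743, 0.669, -0.0, -0.0]
wrist_force: [1.9, -1.2, -5.2]
finger_gap: 0.0091
```

```bash
python3 to.py 0.6014 0.0018 0.2011;  python3 - <<'E'
from station import ctrl;import cv2
p,d=ctrl.camera("side");cv2.imwrite("pics/side4.png",cv2.resize(p[100:370,140:480,::-1],None,fx=2,fy=2))
E
```

```text
t 9.2 pos [0.557 0.007 0.165] F [ 1.856 -1.192 -5.16 ] gap 0.009092092161935017 q [-0.107  0.47   1.797 -0.     0.875 -0.001]
axes [[0.1049428633687938, 0.9944778399714195, -0.0009062194757458297], [0.9944782467420877, -0.10494292029768257, -1.5368064863062437e-05], [-0.00011038451816496123, -0.0008996027866720795, -0.9999995892649577]]
shift [-0.     0.112 -0.09 ] turn [-0.001  0.     0.007] min rows 0.8926778957949518
```

View pics/side4.png

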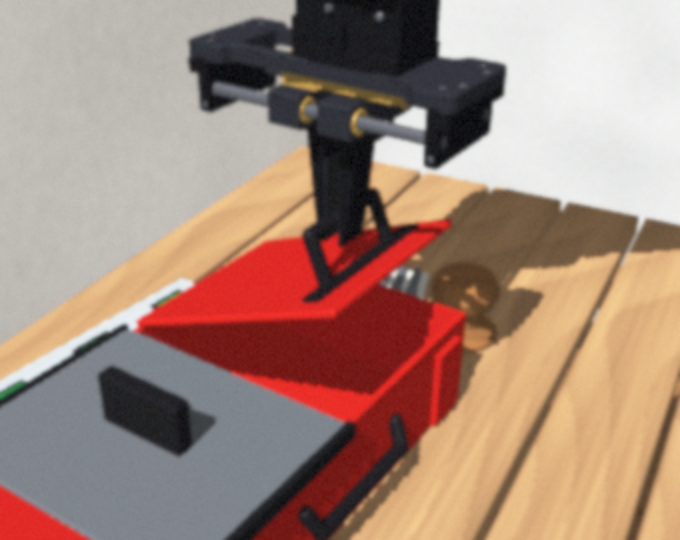

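The lid is rising with the bar in the grip, at about 23°. I continue to 45°.

>>> jog_arm:
  targets: "0 0.015 -0.016 0 0 0;0 0.016 -0.016 0 0 0;0 0.018 -0.016 0 0 0;0 0.02 -0.016 0 0 0;0 0.02 -0.014 0 0 0;0 0.02 -0.012 0 0 0;0 0 0 0 0 0"

```text
time: 9.95
eef_pos: [0.6006, 0.0016, 0.2056]
ee_rot: [0.743, 0.669, -0.003, -0.003]
wrist_force: [-1.8, 0.0, -1.6]
finger_gap: 0.0091
```

```bash
python3 to.py 0.6014 0.0018 0.2011
```

```text
t 9.95 pos [0.601 0.002 0.206] F [-1.755  0.041 -1.581] gap 0.00910196370632464 q [-0.107  0.483  1.642 -0.001  1.025 -0.001]
axes [[0.10454079662707293, 0.9944840275699846, -0.00852881872002613], [0.9945200227767798, -0.1045461234412708, -0.00017991519046836775], [-0.0010705777179500766, -0.00846327251036254, -0.9999636127788675]]
shift [0.001 0.002 0.011] turn [-0.011  0.001  0.008] min rows 0.08967533171110197
```

>>> jog_arm:
  targets: "0 0 0.005 0 0 0;0 0 0 0 0 0;0 0 0 0 0 0;0 0 0 0 0 0"

```text
time: 10.35
eef_pos: [0.5989, 0.0018, 0.2045]
ee_rot: [0.743, 0.669, -0.004, -0.004]
wrist_force: [-3.4, -0.6, 1.8]
finger_gap: 0.0098
```

```bash
python3 to.py 0.6014 0.0018 0.2011;  python3 - <<'E'
from station import ctrl;import cv2,numpy as np
for n in("side","top"):
    p,d=ctrl.camera(n);c=ctrl.calibration(n);cv2.imwrite(f"pics/{n}5.png",p[:,:,::-1])
    np.savez(f"pics/{n}5.npz",p=p,d=d,R=c["R"],t=c["t"],k=[c["fx"],c["fy"],c["cx"],c["cy"]])
from h import *
for n in("side5","top5"):
    P,D,W,H=load(n);z=np.nan_to_num(W[...,2],nan=-9);h=H[...,0]
    m=((h<6)|(h>174))&(H[...,1]>170)&(z>.095)&(z<.25);m=cv2.erode(m.astype(np.uint8),np.ones((3,3)))>0
    Q=W[m];
    for _ in range(4):
        c=np.median(Q,0) if 0 else Q.mean(0);nv=np.linalg.svd(Q-c,full_matrices=False)[2][2];e=abs((Q-c)@nv);Q=Q[e<max(.003,1.5*np.median(e))]
    print(n,m.sum(),len(Q),"normal",nv,"lid deg",np.degrees(np.arccos(abs(nv[2]))),"resid",np.median(e),"front-top z",Q[:,2].max())
P,D,W2,H2=load("side5");z2=np.nan_to_num(W2[...,2],nan=-9)
g=(H2[...,1]<70)&(H2[...,2]>50)&(abs(z2-.079)<.008)
n,l,st,_=cv2.connectedComponentsWithStats(g.astype(np.uint8));i=1+st[1:,4].argmax();print("door",rect(W2[l==i])[0])
E
```

```text
t 10.35 pos [0.599 0.002 0.205] F [-3.377 -0.556  1.845] gap 0.009818642005294666 q [-0.107  0.482  1.646 -0.002  1.024 -0.001]
axes [[0.1042643484061393, 0.994490535365517, -0.010840697387665747], [0.994548761443857, -0.10427238260478622, -0.00017702093570317635], [-0.0013064309908277462, -0.010763145187575285, -0.9999412222444566]]
shift [0.001 0.006 0.009] turn [-0.014  0.002  0.008] min rows 0.0680966440645854
side5 709 687 normal [-0.69377687  0.09583137 -0.71378568] lid deg 44.456230276506666 resid 0.0011255784654531282 front-top z 0.20004329490821685
top5 999 996 normal [ 0.68477297 -0.07385617  0.7250043 ] lid deg 43.53079418642417 resid 0.000580346457098784 front-top z 0.20340054109232472
door [array([606.1, 154.5]), array([147.7, 187.8]), 83.48]
```

View pics/side5.png

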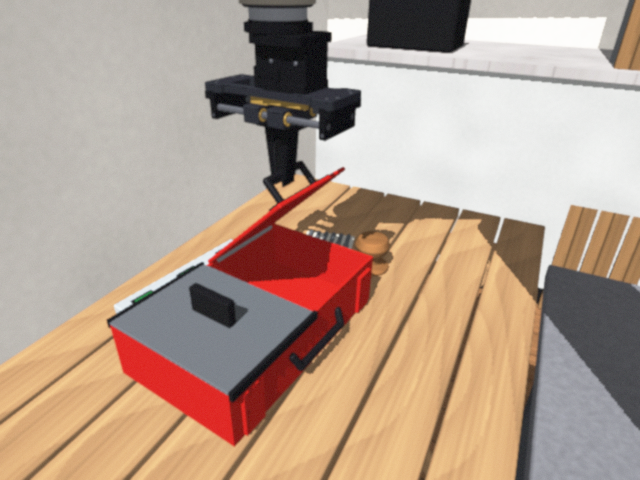

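The lid stands at about 44° (planes fitted in the two views give 44.5° and 43.5°), with the bar in the jaws at (285,180) and the door flush. I firm up the grip and check that it stays still.

>>> jog_arm:
  targets: "0 0 -0.003 0 0 0;0 0 0 0 0 0;0 0 0 0 0 0;0 0 0 0 0 0;0 0 0 0 0 0;0 0 0 0 0 0;0 0 0 0 0 0;0 0 0 0 0 0;0 0 0 0 0 0;0 0 0 0 0 0"
  grip_force: 35

```text
time: 11.45
eef_pos: [0.5991, 0.0018, 0.2047]
ee_rot: [0.743, 0.669, -0.004, -0.004]
wrist_force: [-1.1, -0.5, -2.3]
finger_gap: 0.009
```

```bash
cat > chk.py <<'E'
from station import ctrl
import sys
for n in("top",):
    p,d=ctrl.camera(n);c=ctrl.calibration(n)
    import numpy as np
    np.savez(f"pics/{n}6.npz",p=p,d=d,R=c["R"],t=c["t"],k=[c["fx"],c["fy"],c["cx"],c["cy"]])
from h import *
P,D,W,H=load("top6");z=np.nan_to_num(W[...,2],nan=-9);h=H[...,0]
m=((h<6)|(h>174))&(H[...,1]>170)&(z>.095)&(z<.25);m=cv2.erode(m.astype(np.uint8),np.ones((3,3)))>0
Q=W[m];c=Q.mean(0);nv=np.linalg.svd(Q-c,full_matrices=False)[2][2];print("lid deg",np.degrees(np.arccos(abs(nv[2]))))
s=ctrl.get_state();print(s["time"],s["eef_pos"],s["wrist_force"],s["finger_gap"],abs(s["dq"]).max())
E
python3 chk.py
```

```text
lid deg 43.72625944479318
11.5 [0.59915264 0.00180651 0.20476895] [-1.78787602 -0.68710761 -2.29250553] 0.008943613316925312 0.0009369719599718678
```

>>> jog_arm:
  targets: "0 0 0 0 0 0;0 0 0 0 0 0;0 0 0 0 0 0;0 0 0 0 0 0;0 0 0 0 0 0;0 0 0 0 0 0;0 0 0 0 0 0;0 0 0 0 0 0;0 0 0 0 0 0;0 0 0 0 0 0"

```text
time: 12.5
eef_pos: [0.5992, 0.0018, 0.2048]
ee_rot: [0.743, 0.669, -0.004, -0.004]
wrist_force: [-1.8, -0.5, -1.5]
finger_gap: 0.0093
```

```bash
python3 chk.py
```

```text
lid deg 43.70927899385678
12.55 [0.59913518 0.00177884 0.20476065] [-2.39894236 -1.97225014 -1.49266648] 0.009262878490739269 0.0011375026313083917
```

```bash
python3 -c "
from station import ctrl;print(ctrl.job_done())"
```

```text
the job is handed in; nothing more can be done
None
```

I shut the grey door, then lifted the lid to about 44° and handed the job in at 12.6 s, still gripping its handle. The station reported no verdict.

- **Door:** I pushed the rib with closed fingers until it stalled at 38 N, which I took as the end stop. The door plate looks flush with the end of the case in the side view. The side camera put its centre about 4–6 mm further towards +y than the shut position I worked out. That camera read 4–6 mm further towards +y on the rib and handle too, so I judged the door shut.
- **Lid:** Before the final grip, plane fits gave 44.5° from the side camera and 43.5° from the top. With the grip at 35 N, two top-camera checks a second apart both gave 43.7°. The tool stayed still to within 0.1 mm and the finger gap was about 9 mm on the 10 mm bar. The wrist force at the last check was about 2–3 N.
- **Level, doorknob and anchors:** In the side view they look where they were, and the arm never went near them. I did not measure them again.

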